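Zero the strain viewer and set its polariser ring to the red mark

TASK

On the strain viewer, push the orange lever peg round to its zero stop (the green pin), then push it back round until the lever points at the middle of the red mark on the scale, and leave it there. Push gently with the fingertips from the side, never pinching the peg; do not disturb the glass bowl on the stage or the other things on the table.

Things in the scene. Friction and masses are not known exactly. Their poses are not given: they have to be found in the camera images.
- ring (a joint): angle (rad) of the polariser ring on the strain viewer, 0 at its zero stop (the lever arm rests against the green stop pin) up to 2.1 at the black stop pin; it grows counter-clockwise seen from above. The ring is stiff to turn (friction, about 1.5 to 3 N at the peg) and stays where it is left
- viewer: strain viewer: grey round housing 270 mm across, its top 50 mm above the table, with a 45 mm high lamp box behind (+x of its frame, to 200 mm from the centre). On top, from the middle: a fixed 84 mm round stage (top 62 mm above the table), the dark turning ring (90 to 124 mm across), a pale scale with a tick every 10 degrees. Origin at the centre of its underside; its front is -x
- ring_axis (a point): point on the vertical turning axis of the ring, 50 mm above the table; axes as the viewer's. Seen from above the lever at joint 0 points 1.05 rad clockwise of the viewer's front (-x) direction, at 2.1 it points 1.05 rad counter-clockwise of it
- zero_pin (a point): centre of the top of the green stop pin, at the zero end: 14 mm wide, top 65 mm above the table, 78 mm from the axis; the lever arm rests beside it at joint 0. A like black pin stands at the other end
- peg_top (a point): centre of the top of the orange upright peg on the lever: round, 16 mm across, 34 mm tall, its top 100 mm and its foot 66 mm above the table, 96 mm out from the axis. The black lever arm under it is 10 mm wide with its top 66 mm above the table. Its x axis points outward along the lever
- pointer (a point): narrow outer tip of the lever arm, 113 mm out from the axis, 61 mm above the table; it reads the scale. Its x axis points outward along the lever
- mark: red index clip, 16 mm wide (about 8 degrees), fixed at the outer edge of the scale 115 to 140 mm out from the axis, its top 55 mm above the table, a tab hanging down the rim. The origin lies on the ring's axis at the top of the housing; the x axis points outward through the middle of the clip. It lies 0.75 to 1.7 rad counter-clockwise of the zero position of the lever
- sherbet: clear glass bowl, 66 mm across, 55 mm tall, loose on the stage in the middle of the ring (its rim about 117 mm above the table); origin at the centre of its underside
- bud_vase: bystander on the table: white milk-glass bud vase, 76 mm wide, 135 mm tall; origin at the centre of its underside
- cup: bystander on the table: small blue mug, 68 mm wide, 58 mm tall; origin at the centre of its underside
- rack: bystander on the table: green wire rack 204 x 64 mm with four glass bottles, 94 mm tall; origin at the centre of its underside
- tidbit: bystander on the table: round chrome dish 180 mm wide with a loop handle, 130 mm tall; origin at the centre of its underside
- tape: bystander on the table: cardboard tape roll, 90 mm wide, 45 mm tall; origin at the centre of its underside
Mind the look-alikes: they are no part of the job. What is shaped like the sherbet but purple is not meant.

How it is judged:
On the way, in this order (a step that is already met when the one before it is completed fails the run):
1. the ring is pushed back to its zero stop (within 0.08 rad) (value of joint ring below 0.08 rad), for 0.1 s.
2. the lever points at the red mark (within 0.07 rad) (angle between the x axis of pointer and the x axis of mark, either way round below 0.07 rad), for 0.2 s.
At the end, for the whole second after the job is handed in: After having been at its zero stop (within 0.08 rad), the ring rests with the lever within 0.07 rad (4 degrees, half the red clip's width) of the middle of the red mark; the glass bowl stands upright on the stage within 20 mm of its centre, and no bystander is more than 30 mm from where it stood (angle between the x axis of pointer and the x axis of mark, either way round below 0.07 rad and velocity of joint ring between -0.02 and 0.02 rad/s and horizontal distance between sherbet and ring_axis below 0.02 m and angle between sherbet's own z axis and vertical below 0.1 rad and linear speed of sherbet below 0.02 m/s and distance of each of bud_vase, cup, rack, tidbit, tape from where it was at the start of the episode below 0.03 m); the robot touches nothing.
It fails at once if the lever is pinched or pushed harder than 30 N (contact force between the fingers and ring above 30 N).
It fails at once if the glass bowl is lifted, tipped or shifted by more than 15 mm (distance of sherbet from where it was at the start of the episode above 0.015 m or angle between sherbet's own z axis and vertical above 0.25 rad).
It fails at once if a bystander is lifted, knocked over or moved by more than 30 mm (distance of any of bud_vase, cup, rack, tidbit, tape from where it was at the start of the episode above 0.03 m or angle between any of bud_vase, cup, rack, tidbit, tape's own z axis and vertical above 0.35 rad).
It also fails if it takes over 58 s, if anything falls off the work surface, if the arm or the gripper's body presses on something with over 40 N, if the wrist force passes 120 N, or if a joint passes its speed limit or range.

ROBOT

A 6-joint arm with a two-finger parallel gripper is mounted at the origin on the work surface. World frame = base frame: x ahead of the robot, y to its left, z up, the work surface at z = 0. Lengths are in m, angles in rad, forces in N, time in s.
With the tool pointing down it reaches from about 0.375 to 0.9 m from the base axis. Payload 3.1 kg.
Tool frame: the origin (TCP) lies between the finger pads; the fingertips stand 8 mm ahead of it and the grasp point (between the pads) lies 11 mm behind it; z points along the fingers, y is the line along which they close (so a half turn about z gives the same grasp; the last joint's range is limited). The gripper opens to 85 mm and grips with 20 to 120 N. Pads are 22 mm wide; open, the fingers measure 114 mm over their backs; the gripper's body (76 mm by 85 mm) begins 54 mm behind the grasp point. The pads swing forward as they close: fully open they stand 13 mm farther back than shut.
Start: joints at [1.109, 0.527, 1.433, -0, 1.181, -0.178], TCP at [0.175, 0.6, 0.239] pointing down, gripper open.
Joint ranges: [-3.08, 3.08], [-0.75, 2.2], [0.22, 2.44], [-1.43, 4.57], [0, 2.65], [-2.85, 2.85]. Speed limits (rad/s): [2.79, 2.79, 3.14, 3.14, 3.14, 3.14].

INTERFACE

Orientations are given as a unit quaternion [x, y, z, w].
In Python, from station import readout, cams, sign_off gives the robot as it stands.
- The arm moves only by the tool send_rows, never from a script. Its argument "commands" is text: rows parted by semicolons, each of 5 numbers parted by spaces: the finger opening in mm, from 0 to 85.4, then the shift along the tool's x, y, z each as a share of 0.02 m, from -1 to 1, then the turn about the tool's z as a share of 4 degrees, from -1 to 1. In form: grip dx dy dz spin; .... A call has 1 to 20 rows; each row shifts and turns the commanded pose from where the row before left it, along the tool's axes as they then stand; what a row does not reach is not made up. A row lasts 1/12 s, in which the tool goes at most 41.7 mm and 7.16 degrees, less where a joint would pass 70% of its speed; a pose out of reach is approached as far as the arm can. A call with a number of a shift or a turn outside -1 to 1 is refused whole. A call with a gripper value outside its range is refused whole. The fingers move at their own pace and stop on an object; "grip_force" is the grip in N (left out, the last holds). Time passes only in rows, so rows that do not move let the fingers close. It gives the time, the measured TCP pose, the force, the opening and the grip force at its end, in the units of the state.
- readout.sense(): the state, without advancing time (a new reading comes with each control period).
- cams.snapshot(name): name is "scene" or "side" or "wrist"; returns a dict with "pixels" (420x560x3 uint8, red, green, blue), "intrinsics" (3x3 intrinsics, pixels), "dist" ([k1, k2, p1, p2, k3] as OpenCV has them; the pictures are not rectified), "eye" and "rotation" of the camera in the world. Camera axes: x right, y down, z forward; pixel columns grow to the right and rows downward; lengths in m; the calibration is good to about 2 mm. A picture is of the moment at which its call begins. There is no depth.
- sign_off(): hands the job in; it is judged then, once.
The state is a dict: "t": time; "q": joint angles; "qd": joint speeds; "tau": joint torques, N m; "tcp_pos": TCP position; "tool_rot": TCP orientation; "force": force on the tool from outside, world axes, zero at the start; "ft_torque": the same for the moment, N m; "finger_gap": opening from 0.0 (shut) to 1.0 (fully open); "gripper_force": force on a finger pad.
Only numpy, scipy, OpenCV 4.12 (cv2) and the standard library are available. Lean on these libraries where they do the work, as an engineer would, in place of code of your own. Each camera call takes 0.05 s, during which the arm holds its last target. There are 200 camera calls.

## Working session

There is one attempt and no reset: what is moved stays moved. The work goes in short steps, Python scripts to look and compute and a tool call to move; the robot and the scene stay as the last step left them, time stands still between calls to the robot, and variables do not carry over. Pictures are saved under pics/ and viewed, at most 10 in all, crops included, and the job is handed in when it is done.

Besides the shell and the picture viewer there is one more tool, called as name(argument=value, ...) on one line, values as JSON. send_rows: Moves the arm, as the interface text tells. Its arguments: {"type":"object","properties":{"commands":{"type":"string"},"grip_force":{"type":"number"}},"required":["commands"]}

```bash
mkdir -p pics; python3 - <<'E'
from station import readout,cams
import cv2
s=readout.sense();print(s['t'],s['tcp_pos'],s['tool_rot'])
for n in ['scene','side']:
    c=cams.snapshot(n);cv2.imwrite(f'pics/{n}0.png',c['pixels'][:,:,::-1]);print(n,c['eye'],c['intrinsics'].tolist() if hasattr(c['intrinsics'],'tolist') else c['intrinsics'],c['dist'])
E
```

```text
0.0 [0.17464277 0.59939152 0.23832806] [ 1.41410388e-01  9.89950472e-01 -1.01997872e-03 -3.54189895e-04]
scene [ 1.56796467 -0.20207192  0.80589031] [[434.4724100720399, 0.0, 285.37154256196743], [0.0, 434.4724100720399, 207.63020195633646], [0.0, 0.0, 1.0]] [-0.13076469  0.          0.          0.          0.        ]
side [ 0.41790062 -0.65104122  0.88159266] [[412.90572386811, 0.0, 278.87195615921644], [0.0, 412.90572386811, 209.12018812678133], [0.0, 0.0, 1.0]] [-0.06774445  0.          0.          0.          0.        ]
```

View pics/scene0.png

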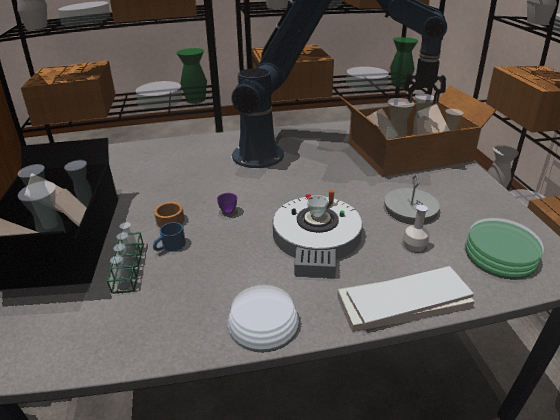

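View pics/side0.png

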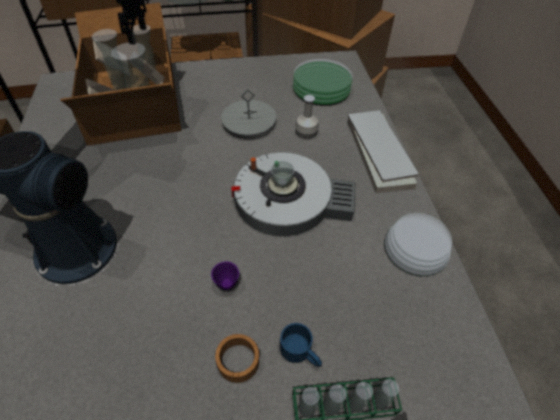

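The scene view shows the viewer at about (317,222), with the peg at (331,197), green pin (342,213), black pin (293,212) and red clip (308,197). In the side view the peg is at (253,161), red clip (236,189), green pin (277,163) and black pin (268,203). There are two bowls: the purple one at scene (228,204), and the clear one at (317,207) on the stage. The clear one is the sherbet.

```bash
cat >h.py <<'E'
import cv2,numpy as np
from station import cams,readout
def ray(c,uv):
    K=np.array(c['intrinsics']);p=cv2.undistortPoints(np.array([[uv]],float),K,np.array(c['dist']))[0,0]
    return np.array(c['eye']),np.array(c['rotation'])@np.array([p[0],p[1],1.])
def onplane(c,uv,z):
    e,d=ray(c,uv);return e+d*(z-e[2])/d[2]
def tri(cs,uvs):
    A=np.zeros((3,3));b=np.zeros(3)
    for c,uv in zip(cs,uvs):
        e,d=ray(c,uv);d/=np.linalg.norm(d);P=np.eye(3)-np.outer(d,d);A+=P;b+=P@e
    return np.linalg.solve(A,b)
def blobs(c,name,box):
    hsv=cv2.cvtColor(c['pixels'],cv2.COLOR_RGB2HSV);x0,y0,x1,y1=box
    lo,hi={'red':((173,120,60),(179,255,255)),'red0':((0,200,60),(4,255,255)),'orange':((5,140,60),(16,255,255)),'green':((45,90,40),(85,255,255)),'black':((0,0,0),(179,255,40))}[name]
    m=cv2.inRange(hsv,lo,hi);k=np.zeros_like(m);k[y0:y1,x0:x1]=m[y0:y1,x0:x1]
    n,_,st,ce=cv2.connectedComponentsWithStats(k)
    return [(st[i].tolist(),ce[i].round(1).tolist()) for i in range(1,n) if st[i,4]>3]
E
python3 - <<'E'
from h import *
B={'scene':(265,180,370,280),'side':(225,140,360,240)}
ims=[]
for n in B:
    c=cams.snapshot(n)
    for k in ['red','red0','orange','green','black']:print(n,k,blobs(c,k,B[n]))
    x0,y0,x1,y1=B[n];ims.append(cv2.resize(c['pixels'][y0:y0+90,x0:x0+110,::-1],(770,630)[:2] if 0 else (390,320),interpolation=cv2.INTER_CUBIC))
cv2.imwrite('pics/crop.png',np.hstack(ims))
E
```

```text
scene red []
scene red0 [([306, 195, 4, 3, 8], [307.4, 195.8])]
scene orange [([329, 190, 5, 11, 46], [330.7, 194.8])]
scene green [([340, 211, 4, 6, 19], [341.3, 213.2])]
scene black [([328, 202, 4, 5, 8], [329.2, 203.8]), ([292, 210, 4, 5, 16], [293.3, 211.9]), ([304, 220, 27, 7, 40], [317.5, 223.8]), ([298, 223, 5, 5, 5], [300.0, 225.0]), ([304, 228, 28, 4, 32], [317.8, 230.1]), ([302, 250, 1, 6, 6], [302.0, 252.5]), ([322, 251, 1, 5, 5], [322.0, 253.0]), ([315, 252, 1, 11, 11], [315.0, 257.0]), ([308, 255, 1, 7, 7], [308.0, 258.0]), ([328, 255, 1, 8, 8], [328.0, 258.5]), ([301, 258, 1, 4, 4], [301.0, 259.5]), ([322, 258, 1, 4, 4], [322.0, 259.5])]
side red []
side red0 [([232, 187, 7, 4, 18], [234.7, 188.0])]
side orange [([251, 158, 4, 11, 34], [252.9, 162.8])]
side green []
side black [([255, 170, 10, 5, 13], [259.9, 172.2]), ([272, 190, 25, 8, 51], [285.8, 194.3]), ([268, 201, 2, 4, 7], [268.4, 202.4]), ([236, 204, 22, 22, 100], [245.2, 216.2]), ([273, 210, 79, 25, 485], [313.0, 222.3])]
```

View pics/crop.png

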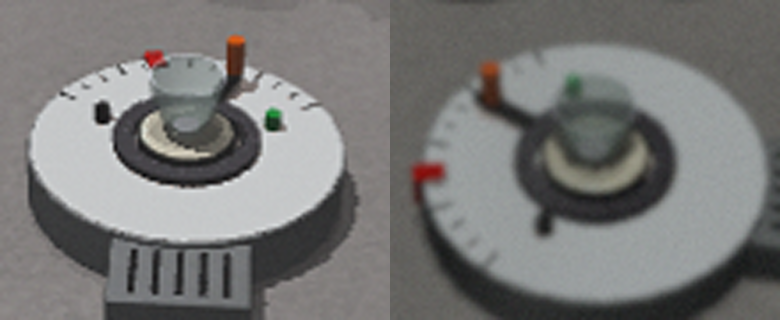

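```bash
python3 - <<'E'
from h import *
from scipy.optimize import least_squares
cs={n:cams.snapshot(n) for n in ['scene','side']};S,D=cs['scene'],cs['side']
peg=tri([S,D],[(331,190.5),(252.7,158.5)]);print('pegtop',peg)
for z in(.1,):print(onplane(S,(331,190.5),z),onplane(D,(252.7,158.5),z))
g=onplane(S,(341.5,213.2),.058);b=onplane(S,(293.3,211.9),.058);b2=onplane(D,(268.4,203),.058);g2=onplane(D,(277,163.5),.058)
print('g',g,g2,'b',b,b2,'dist',np.linalg.norm(g-b),np.linalg.norm(g2-b2))
mS=onplane(S,(307.8,196.5),.055);mD=onplane(D,(235.5,187.7),.055);print('mark',mS,mD)
for n,B,z in(('scene',(265,180,370,262),.05),('side',(225,140,345,240),.05)):
    c=cs[n];x0,y0,x1,y1=B
    im=c['pixels'];v=im.max(2)
    m=np.zeros_like(v);
    t=150 if n=='scene' else 120
    t,_=cv2.threshold(np.ascontiguousarray(v[y0:y1,x0:x1]),0,255,cv2.THRESH_OTSU)
    m[y0:y1,x0:x1]=(v[y0:y1,x0:x1]>t)*255
    cn=max(cv2.findContours(m,cv2.RETR_EXTERNAL,cv2.CHAIN_APPROX_NONE)[0],key=cv2.contourArea)
    P=np.array([onplane(c,q[0],z)[:2] for q in cv2.convexHull(cn).astype(float)])
    r=least_squares(lambda p:np.hypot(*(P-p[:2]).T)-p[2],[*P.mean(0),.13],loss='soft_l1',f_scale=.002).x
    print(n,t,'circle',r,len(P))
def rot(a):return np.array([[np.cos(a),-np.sin(a)],[np.sin(a),np.cos(a)]])
E
```

```text
Traceback (most recent call last):
  File "h.py", line 11, in tri
    e,d=ray(c,uv);d/=np.linalg.norm(d);P=np.eye(3)-np.outer(d,d);A+=P;b+=P@e
        ~~~^^^^^^
  File "h.py", line 5, in ray
    return np.array(c['eye']),np.array(c['rotation'])@np.array([p[0],p[1],1.])
                              ~~~~~~~~~~~~~~~~~~~~~~~^~~~~~~~~~~~~~~~~~~~~~~~~
ValueError: matmul: Input operand 1 has a mismatch in its core dimension 0, with gufunc signature (n?,k),(k,m?)->(n?,m?) (size 3 is different from 4)
```

```bash
sed -i "s/np.array(c\['rotation'\])@/Rotation.from_quat(c['rotation']).as_matrix()@/;1i from scipy.spatial.transform import Rotation" h.py; cat > m.py <<'E'
from h import *
from scipy.optimize import least_squares
cs={n:cams.snapshot(n) for n in ['scene','side']};S,D=cs['scene'],cs['side']
peg=tri([S,D],[(331,190.5),(252.7,158.5)]);print('pegtop',peg)
for z in(.1,):print(onplane(S,(331,190.5),z),onplane(D,(252.7,158.5),z))
g=onplane(S,(341.5,213.2),.058);b=onplane(S,(293.3,211.9),.058);b2=onplane(D,(268.4,203),.058);g2=onplane(D,(277,163.5),.058)
print('g',g,g2,'b',b,b2,'dist',np.linalg.norm(g-b),np.linalg.norm(g2-b2))
mS=onplane(S,(307.8,196.5),.055);mD=onplane(D,(235.5,187.7),.055);print('mark',mS,mD)
for n,B,z in(('scene',(265,180,370,262),.05),('side',(225,140,345,240),.05)):
    c=cs[n];x0,y0,x1,y1=B
    v=c['pixels'].max(2);m=np.zeros_like(v)
    t,_=cv2.threshold(np.ascontiguousarray(v[y0:y1,x0:x1]),0,255,cv2.THRESH_OTSU)
    m[y0:y1,x0:x1]=(v[y0:y1,x0:x1]>t)*255
    cn=max(cv2.findContours(m,cv2.RETR_EXTERNAL,cv2.CHAIN_APPROX_NONE)[0],key=cv2.contourArea)
    P=np.array([onplane(c,q[0],z)[:2] for q in cv2.convexHull(cn).astype(float)])
    r=least_squares(lambda p:np.hypot(*(P-p[:2]).T)-p[2],[*P.mean(0),.13],loss='soft_l1',f_scale=.002).x
    print(n,t,'circle',r,len(P))
E
python3 m.py
```

```text
pegtop [0.47932731 0.16170694 0.10014932]
[0.47859504 0.16218899 0.1       ] [0.47940364 0.16131606 0.1       ]
g [0.54595693 0.17719099 0.058     ] [0.54865105 0.17580338 0.058     ] b [0.50755249 0.03639543 0.058     ] [0.50549484 0.03441011 0.058     ] dist 0.1459393373401922 0.14783272967286776
mark [0.42819571 0.10194686 0.055     ] [0.42506151 0.10201187 0.055     ]
scene 154.0 circle [0.55003277 0.09944219 0.13185332] 29
side 118.0 circle [0.55185061 0.09931624 0.132826  ] 36
```

The crop confirms the peg, both pins, the red clip and the clear bowl. The geometry checks out: peg top at 100 mm height, pin chord 146 mm against 145.6 expected, peg radius 96 mm. Fusing these gives an axis of about (0.552, 0.099), with the joint at about 0.61 and the mark at about 1.30. Next I'll plan the approach and check the neighbours.

```bash
cat >w.py <<'E'
from h import *
A=np.array([.552,.099])
def to(th,z,r=.096):
    s=readout.sense();R=Rotation.from_quat(s['tool_rot']).as_matrix();p=np.array(s['tcp_pos'])
    t=np.array([*(A+r*np.array([np.cos(np.radians(th)),np.sin(np.radians(th))])),z])
    yaw=np.degrees(np.arctan2(R[1,0],R[0,0]))
    v=p[:2]-A
    print('t',s['t'],'tcp',p.round(4),'r',np.hypot(*v).round(4),'th',np.degrees(np.arctan2(v[1],v[0])).round(1),'yaw',yaw.round(1),'F',np.round(s['force'],1),'need shares',(R.T@(t-p)/.02).round(2),'spin',((yaw-th)/4).round(2))
E
python3 - <<'E'
from w import *
to(162,.082)
c=cams.snapshot('side');d=cams.snapshot('scene')
print('tidbit',onplane(c,(249,120),.02),onplane(d,(412,207),.02),'vase',onplane(d,(417,243),.03),onplane(c,(307,125),.03))
E
```

```text
t 0.4 tcp [0.1749 0.5999 0.2392] r 0.627 th 127.0 yaw 163.7 F [-0.  -0.2  0.7] need shares [-20.31 -18.62   7.86] spin 0.43
tidbit [0.49287388 0.42612962 0.02      ] [0.51045907 0.43337071 0.02      ] vase [0.69900877 0.35800812 0.03      ] [0.673699   0.36500007 0.03      ]
```

send_rows(commands="0 0 0 -1 0;0 0 0 -1 0;0 -.7 -.6 0 0;0 -.7 -.6 0 0;0 -.7 -.6 0 0;0 -.7 -.6 0 0;0 -.7 -.6 0 0;0 -.7 -.6 0 0;0 -.7 -.6 0 0;0 -.7 -.6 0 0;0 -.7 -.6 0 0;0 -.7 -.6 0 0;0 -.7 -.6 0 0;0 -.7 -.6 0 0;0 -.7 -.6 0 0;0 -.7 -.6 0 0;0 -.7 -.6 0 0;0 -.7 -.6 0 0", grip_force=20)

```text
t: 2.0
tcp_pos: [0.3367, 0.3522, 0.2795]
tool_rot: [0.141, 0.99, 0.0, 0.0]
force: [-0.2, 0.0, -0.2]
finger_gap: -0.0
gripper_force: 0.0
```

send_rows(commands="0 -.7 -.7 0 0;0 -.7 -.7 0 0;0 -.7 -.7 0 0;0 -.7 -.7 0 0;0 -.7 -.7 0 0;0 -.7 -.7 0 0;0 -.7 -.7 0 0;0 -.7 -.7 0 0;0 -.7 -.7 0 0;0 -.7 -.7 0 0;0 -.7 -.6 0 0;0 -.7 -.6 0 0;0 -.7 -.6 0 0;0 0 0 0 0;0 0 0 0 0")

```text
t: 3.25
tcp_pos: [0.462, 0.1325, 0.2794]
tool_rot: [0.142, 0.99, 0.0, -0.0]
force: [0.3, 0.7, 0.0]
finger_gap: -0.001
gripper_force: 0.0
```

```bash
python3 -c "
from w import *
to(162,.082)"
```

```text
t 3.25 tcp [0.462  0.1325 0.2794] r 0.096 th 159.6 yaw 163.6 F [0.3 0.7 0. ] need shares [ 0.01 -0.21  9.87] spin 0.41
```

send_rows(commands="0 0 -.3 1 0;0 0 0 1 0;0 0 0 1 0;0 0 0 1 0;0 0 0 1 0;0 0 0 1 0;0 0 0 .5 0;0 0 0 .5 0;0 0 0 0 0")

```text
t: 4.0
tcp_pos: [0.458, 0.1281, 0.1377]
tool_rot: [0.141, 0.99, -0.0, -0.002]
force: [-0.2, 0.8, -0.3]
finger_gap: -0.005
gripper_force: 0.0
```

```bash
python3 -c "
from w import *
to(162,.082)
a=[cams.snapshot(n)['pixels'][:,:,::-1] for n in ('wrist','side')]
cv2.imwrite('pics/w1.png',np.hstack([cv2.resize(a[0],(400,300)),cv2.resize(a[1][100:250,180:380],(400,300))]))"
```

```text
t 4.0 tcp [0.458  0.1281 0.1377] r 0.0984 th 162.8 yaw 163.8 F [-0.2  0.8 -0.3] need shares [-0.13  0.07  2.79] spin 0.45
```

View pics/w1.png

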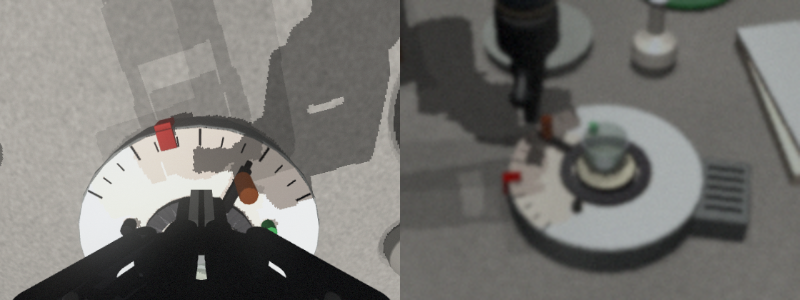

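The wrist view shows the shut fingers beside the peg with a clear gap. Peg is at (247,187), pointer tip (250,165) and red clip (166,133), in half-scale pixels. I'll go down and push clockwise.

send_rows(commands="0 -.1 0 .9 0;0 0 0 .9 0;0 0 0 .9 0;0 0 0 .1 0;0 0 0 0 0;0 0 .17 0 .5;0 0 .17 0 .5;0 0 .17 0 .5;0 0 .17 0 .5;0 0 .17 0 .5;0 0 .17 0 .5;0 0 .17 0 .5;0 0 .17 0 .5")

```text
t: 5.18
tcp_pos: [0.4736, 0.1514, 0.085]
tool_rot: [0.278, 0.961, 0.0, 0.001]
force: [-0.7, -3.5, -0.2]
finger_gap: -0.001
gripper_force: 1.4
```

```bash
python3 -c "
from w import *
to(118,.082)"
```

```text
t 5.1833 tcp [0.4736 0.1514 0.085 ] r 0.0943 th 146.2 yaw 147.7 F [-0.7 -3.5 -0.2] need shares [-0.54  2.26  0.16] spin 7.42
```

send_rows(commands="0 0 .17 0 .5;0 0 .17 0 .5;0 0 .17 0 .5;0 0 .17 0 .5;0 0 .17 0 .5;0 0 .17 0 .5;0 0 .17 0 .5;0 0 .17 0 .5;0 0 .17 0 .5;0 0 .17 0 .5")

```text
t: 6.02
tcp_pos: [0.495, 0.1767, 0.085]
tool_rot: [0.441, 0.898, -0.0, 0.0]
force: [-1.0, -3.3, 0.5]
finger_gap: 0.001
gripper_force: 1.4
```

```bash
python3 -c "
from w import *
to(118,.082)
a=cams.snapshot('wrist')['pixels'][:,:,::-1]
cv2.imwrite('pics/w2.png',a)"
```

```text
t 6.0167 tcp [0.495  0.1767 0.085 ] r 0.0963 th 126.3 yaw 127.7 F [-1.  -3.3  0.5] need shares [-0.08  0.69  0.15] spin 2.42
```

View pics/w2.png

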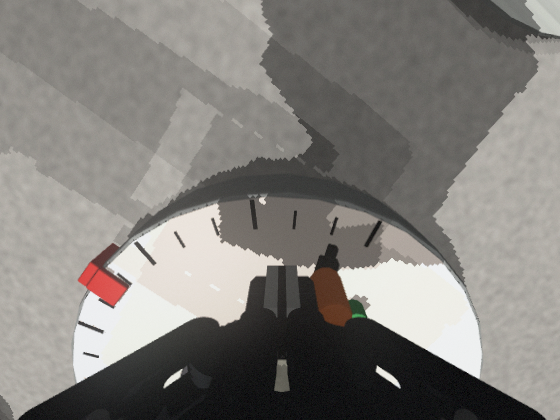

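The peg at (330,290) touches the finger's side and is nearing the green pin at (358,312). I'll continue in small steps, watching the force.

send_rows(commands="0 0 .09 0 .25;0 0 .09 0 .25;0 0 .09 0 .25;0 0 .09 0 .25;0 0 0 0 0")

```text
t: 6.48
tcp_pos: [0.5011, 0.1816, 0.0836]
tool_rot: [0.472, 0.882, 0.0, 0.0]
force: [-1.2, -0.7, 1.4]
finger_gap: -0.001
gripper_force: 0.7
```

send_rows(commands="0 0 .09 0 .25;0 0 .09 0 .25;0 0 0 0 0")

```text
t: 6.73
tcp_pos: [0.5041, 0.1835, 0.0833]
tool_rot: [0.487, 0.873, 0.0, 0.0]
force: [-0.9, -1.1, 1.7]
finger_gap: 0.002
gripper_force: 0.8
```

send_rows(commands="0 0 .09 0 .25;0 0 0 0 0")

```text
t: 6.9
tcp_pos: [0.5055, 0.1843, 0.0832]
tool_rot: [0.495, 0.869, 0.0, 0.0]
force: [-1.1, -1.3, 0.6]
finger_gap: 0.001
gripper_force: 0.8
```

send_rows(commands="0 0 .09 0 .25;0 0 .09 0 .25;0 0 0 0 0")

```text
t: 7.15
tcp_pos: [0.5086, 0.186, 0.0832]
tool_rot: [0.51, 0.86, -0.0, 0.0]
force: [-0.5, -2.4, 0.6]
finger_gap: -0.003
gripper_force: 1.0
```

send_rows(commands="0 0 .09 0 0;0 0 0 0 0")

```text
t: 7.32
tcp_pos: [0.5087, 0.1862, 0.0831]
tool_rot: [0.509, 0.861, -0.002, -0.001]
force: [-4.7, -5.7, 2.3]
finger_gap: 0.002
gripper_force: 2.7
```

```bash
python3 -c "
from w import *
to(118,.082)
a=cams.snapshot('wrist')['pixels'][150:350,150:450,::-1];b=cams.snapshot('scene')['pixels'][170:260,260:380,::-1]
cv2.imwrite('pics/w3.png',np.hstack([cv2.resize(a,(400,300)),cv2.resize(b,(400,300))]))"
```

```text
t 7.3167 tcp [0.5087 0.1862 0.0831] r 0.0974 th 116.4 yaw 118.8 F [-4.7 -5.7  2.3] need shares [-0.06 -0.14  0.06] spin 0.19
```

View pics/w3.png

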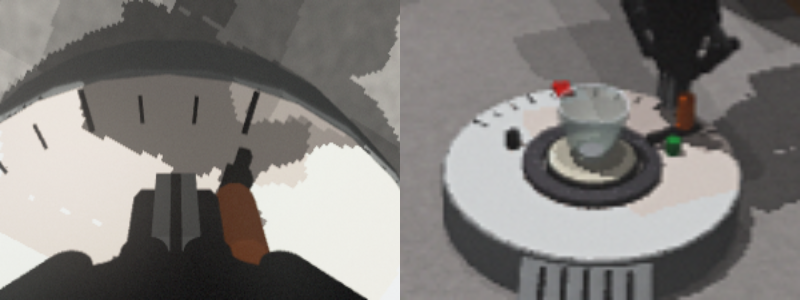

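The force jumped to 7.4 N with no further motion, and the angle fits the stop (12.3° finger offset). So the ring is at zero. I'll retreat, rise and cross over.

send_rows(commands="0 0 -.2 0 0;0 0 -.5 0 0;0 0 0 -1 0;0 0 0 -1 0;0 0 0 -1 0;0 0 .9 0 1;0 0 .9 0 1;0 0 .2 0 1;0 0 .2 0 1;0 0 .2 0 1;0 0 .2 0 1;0 0 .2 0 1;0 0 .2 0 1;0 0 0 0 .5;0 0 0 0 0")

```text
t: 8.67
tcp_pos: [0.5543, 0.2013, 0.1434]
tool_rot: [0.739, 0.674, 0.001, 0.0]
force: [-0.3, -0.3, 0.2]
finger_gap: -0.001
gripper_force: 0.0
```

```bash
python3 -c "
from w import *
to(82,.082)"
```

```text
t 8.6667 tcp [0.5543 0.2013 0.1434] r 0.1024 th 88.7 yaw 84.7 F [-0.3 -0.3  0.2] need shares [-0.32  0.58  3.07] spin 0.68
```

send_rows(commands="0 -.2 .6 0 0;0 0 0 1 0;0 0 0 1 0;0 0 0 .9 0;0 0 0 .1 0;0 0 -.17 0 -.5;0 0 -.17 0 -.5;0 0 -.17 0 -.5;0 0 -.17 0 -.5;0 0 -.17 0 -.5;0 0 -.17 0 -.5;0 0 -.17 0 -.5;0 0 -.17 0 -.5;0 0 -.17 0 -.5;0 0 -.17 0 -.5")

```text
t: 9.92
tcp_pos: [0.534, 0.1941, 0.0846]
tool_rot: [0.61, 0.793, 0.003, 0.002]
force: [1.8, 1.9, -0.2]
finger_gap: -0.002
gripper_force: 1.1
```

```bash
python3 -c "
from w import *
to(166,.082)"
```

```text
t 9.9167 tcp [0.534  0.1941 0.0846] r 0.0968 th 100.7 yaw 104.8 F [ 1.8  1.9 -0.2] need shares [-2.51 -4.55  0.1 ] spin -15.29
```

send_rows(commands="0 0 -.17 0 -.5;0 0 -.17 0 -.5;0 0 -.17 0 -.5;0 0 -.17 0 -.5;0 0 -.17 0 -.5;0 0 -.17 0 -.5;0 0 -.17 0 -.5;0 0 -.17 0 -.5;0 0 -.17 0 -.5;0 0 -.17 0 -.5;0 0 -.17 0 -.5;0 0 -.17 0 -.5;0 0 -.17 0 -.5;0 0 -.17 0 -.5;0 0 -.17 0 -.5;0 0 -.17 0 -.5;0 0 -.17 0 -.5;0 0 -.17 0 -.5;0 0 -.17 0 -.5;0 0 -.17 0 -.5")

```text
t: 11.58
tcp_pos: [0.4775, 0.157, 0.0843]
tool_rot: [0.302, 0.953, 0.001, 0.002]
force: [-0.4, 3.1, 1.1]
finger_gap: 0.001
gripper_force: 1.1
```

send_rows(commands="0 0 -.17 0 -.5;0 0 -.17 0 -.5;0 0 -.17 0 -.5;0 0 -.17 0 -.5;0 0 -.17 0 -.5;0 0 -.17 0 -.5;0 0 -.17 0 -.5;0 0 -.17 0 -.5;0 0 0 0 0")

```text
t: 12.33
tcp_pos: [0.4641, 0.1325, 0.0841]
tool_rot: [0.167, 0.986, 0.0, 0.001]
force: [-1.0, 0.8, -0.3]
finger_gap: 0.001
gripper_force: 0.2
```

```bash
python3 -c "
from w import *
to(166,.082)
a=cams.snapshot('wrist')['pixels'][:,:,::-1]
cv2.imwrite('pics/w4.png',a)"
```

```text
t 12.3333 tcp [0.4641 0.1325 0.0841] r 0.0941 th 159.1 yaw 160.8 F [-1.   0.8 -0.3] need shares [ 0.08 -0.57  0.11] spin -1.31
```

View pics/w4.png

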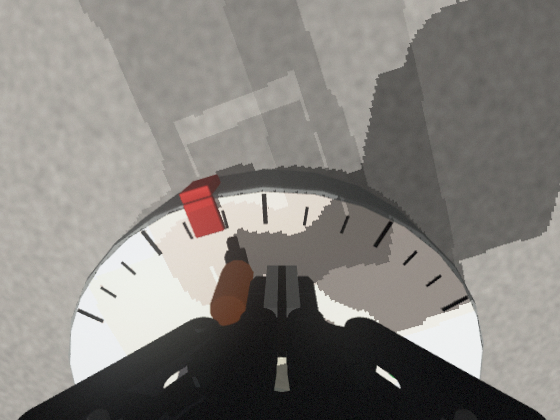

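The wrist view shows the lever tip at (232,240) and the red clip, with its inner edge centred near (208,234). The fingers are beside the peg. Next I'll measure the angle still to go.

```bash
cat >g.py <<'E'
from w import *
c=cams.snapshot('wrist');hsv=cv2.cvtColor(c['pixels'],cv2.COLOR_RGB2HSV)
m=cv2.inRange(hsv,(0,190,150),(5,255,255))|cv2.inRange(hsv,(173,150,150),(179,255,255))
n,l,st,ce=cv2.connectedComponentsWithStats(m);i=1+np.argmax(st[1:,4]);print(st[i],ce[i])
def pol(uv,z):
    v=onplane(c,uv,z)[:2]-A;return np.hypot(*v).round(4),np.degrees(np.arctan2(v[1],v[0])).round(2)
cn=cv2.findContours((l==i).astype(np.uint8),0,2)[0][0];b=cv2.boxPoints(cv2.minAreaRect(cn));print('rect',b.round(0).tolist(),[pol(q,.055) for q in b],pol(ce[i],.055))
cv2.imwrite('pics/g.png',m)
E
cat >>g.py <<'E'
import sys
for a in sys.argv[1:]:
    u=[float(x) for x in a.split(',')];print(a,pol(u[:2],u[2]))
E
python3 g.py 232,240,.063 236,258,.066 194,238,.055 223,230,.055 265,224,.05 264,193,.05
```

```text
Traceback (most recent call last):
  File "g.py", line 4, in <module>
    n,l,st,ce=cv2.connectedComponentsWithStats(m);i=1+np.argmax(st[1:,4]);print(st[i],ce[i])
                                                      ~~~~~~~~~^^^^^^^^^^
ValueError: attempt to get argmax of an empty sequence
```

```bash
sed -i "s/(0,190,150),(5/(0,150,185),(6/" g.py
python3 -c "
import cv2;h=cv2.cvtColor(cv2.imread('pics/w4.png'),cv2.COLOR_BGR2HSV);print(h[215,203],h[190,200],h[205,195])"
python3 g.py 232,240,.063 236,258,.066 194,238,.055 223,230,.055 265,224,.05 264,193,.05
```

```text
[  1 154 182] [  1 162 209] [  1 162 202]
[180 187  29  16 241] [194.23651452 194.05394191]
rect [[179.0, 194.0], [206.0, 186.0], [209.0, 194.0], [182.0, 202.0]] [(np.float64(0.1404), np.float64(-179.77)), (np.float64(0.1403), np.float64(174.37)), (np.float64(0.136), np.float64(174.39)), (np.float64(0.1361), np.float64(-179.51))] (np.float64(0.1381), np.float64(177.33))
232,240,.063 (np.float64(0.113), np.float64(171.21))
236,258,.066 (np.float64(0.1044), np.float64(170.97))
194,238,.055 (np.float64(0.1165), np.float64(-178.43))
223,230,.055 (np.float64(0.1163), np.float64(173.72))
265,224,.05 (np.float64(0.1148), np.float64(163.14))
264,193,.05 (np.float64(0.1316), np.float64(162.94))
```

Radii agree with the given values (tip 113 mm, clip 116 to 140 mm). The lever is at 171.1° and the mark at 177.5°, so there are about 6.4° to go.

send_rows(commands="0 0 -.1 0 -.3;0 0 -.1 0 -.3;0 0 -.1 0 -.3;0 0 -.1 0 -.3;0 0 -.1 0 -.3;0 0 0 0 0;0 0 0 0 0")

```text
t: 13.07
tcp_pos: [0.4604, 0.1229, 0.0834]
tool_rot: [0.115, 0.993, -0.0, 0.0]
force: [1.6, 1.3, 1.2]
finger_gap: 0.002
gripper_force: 0.5
```

```bash
python3 -c "
from w import *
to(166,.082)
a=cams.snapshot('wrist')['pixels'][150:350,120:390,::-1]
cv2.imwrite('pics/w5.png',cv2.resize(a,None,fx=2.5,fy=2.5))"
```

```text
t 13.0667 tcp [0.4604 0.1229 0.0834] r 0.0947 th 165.4 yaw 166.7 F [1.6 1.3 1.2] need shares [ 0.07 -0.05  0.07] spin 0.18
```

View pics/w5.png

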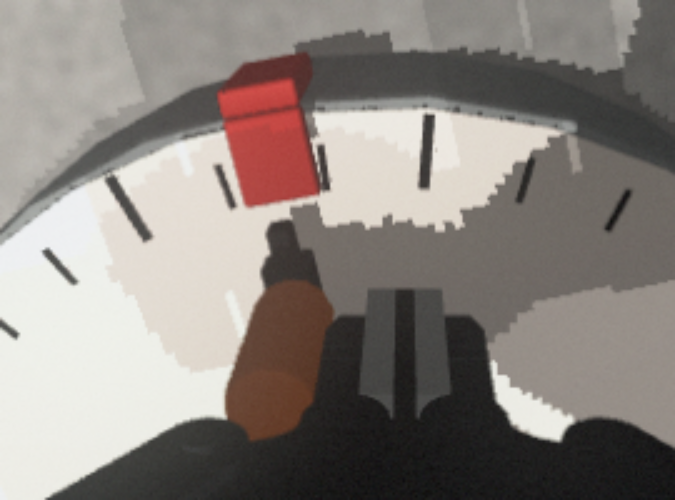

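Lever tip at (232.4,239), clip inner corners at (219,233) and (248,227), both in full-image pixels; the tip is almost under the middle.

```bash
python3 g.py 232.4,239.5,.063 218.8,233.2,.055 248,227.2,.055 207.6,188,.055 238.4,182,.055 | tail -5
```

```text
232.4,239.5,.063 (np.float64(0.1141), np.float64(177.1))
218.8,233.2,.055 (np.float64(0.116), np.float64(-179.01))
248,227.2,.055 (np.float64(0.1165), np.float64(173.39))
207.6,188,.055 (np.float64(0.1401), np.float64(-179.74))
238.4,182,.055 (np.float64(0.1402), np.float64(173.89))
```

The lever reads 177.1° and the mark 177.1°, so it is centred. I'll retreat sideways, then up.

send_rows(commands="0 0 .2 0 0;0 0 .4 0 0;0 0 .4 0 0;0 0 0 -1 0;0 0 0 -1 0;0 0 0 -1 0;0 0 0 -1 0;0 0 0 -1 0;0 0 0 0 0;0 0 0 0 0;0 0 0 0 0")

```text
t: 14.08
tcp_pos: [0.4638, 0.1429, 0.1827]
tool_rot: [0.115, 0.993, -0.0, -0.001]
force: [-0.5, 0.7, -0.3]
finger_gap: -0.0
gripper_force: 0.0
```

```bash
python3 -c "
from w import *
to(166,.082)
a=[cams.snapshot(n)['pixels'][:,:,::-1] for n in ('wrist','scene')]
cv2.imwrite('pics/w6.png',np.hstack([cv2.resize(a[0],(400,300)),cv2.resize(a[1],(400,300))]))"
```

```text
t 14.0833 tcp [0.4638 0.1429 0.1827] r 0.0985 th 153.5 yaw 166.8 F [-0.5  0.7 -0.3] need shares [-0.   -1.06  5.04] spin 0.19
```

View pics/w6.png

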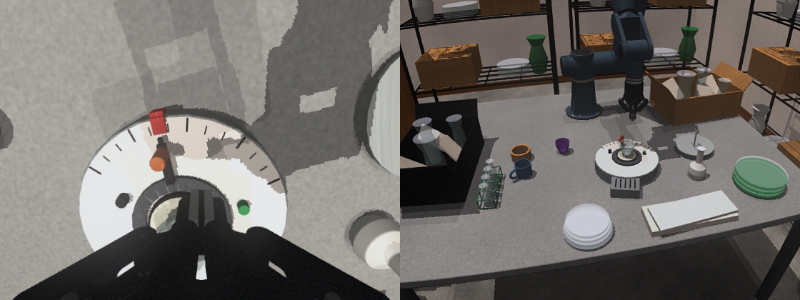

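The lever at wrist (160,150) points at the red clip (157,122). The arm is clear, and the bowl and bystanders have not moved.

```bash
python3 -c "
from station import sign_off
print(sign_off())"
```

```text
the job is handed in; nothing more can be done
None
```

I pushed the lever to its zero stop, then back until it read 177.1° against the red mark's middle at about 177.1°, and handed the job in at about 14 s; the sign-off returned no verdict.

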